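# Put loose power-supply parts back into stock

### The arm

A 6-joint arm with a two-finger parallel gripper is mounted at the origin on the work surface. World frame = base frame: x ahead of the robot, y to its left, z up, the work surface at z = 0. Lengths are in m, angles in rad, forces in N, time in s.
With the tool pointing down it reaches from about 0.25 to 0.8 m from the base axis. Payload 3.9 kg.
Tool frame: the origin (TCP) lies at the very end of the fingers, on their centre line; the grasp point (between the pads) lies 19 mm behind it; z points along the fingers, y is the line along which they close (so a half turn about z gives the same grasp; the last joint's range is limited). The gripper opens to 85 mm and grips with 20 to 120 N. Pads are 22 mm wide; open, the fingers measure 114 mm over their backs; the gripper's body (76 mm by 85 mm) begins 54 mm behind the grasp point. The pads swing forward as they close: fully open they stand 13 mm farther back than shut.
Start: joints at [1.165, 0.26, -0.138, 1.173, 0, 1.571], TCP at [0.207, 0.482, 0.231] pointing down, gripper open.
Joint ranges: [-2.78, 2.78], [-0.83, 1.72], [-1.28, 1.37], [-1.9, 2.12], [-1.57, 1.48], [-3.14, 3.14]. Speed limits (rad/s): [2.57, 2.57, 3.14, 3.14, 3.14, 3.14].

### API

Orientations are given as a unit quaternion [w, x, y, z].
In Python, from workcell import arm, camera, ticket gives the robot as it stands.
- The arm moves only by the tool step_arm, never from a script. Its argument "rows" is a list that holds one entry, the list of rows, each a list of 7 numbers: the opening in per cent of the stroke, from 0 (shut) to 100 (fully open), then the shift along the tool's x, y, z in m, then the turn, a rotation vector about the tool's x, y, z in rad. In form: [[[fingers, tx, ty, tz, wx, wy, wz], ...]]. A call has 1 to 20 rows; each row shifts and turns the commanded pose from where the row before left it, along the tool's axes as they then stand; what a row does not reach is not made up. A row lasts 1/12 s, in which the tool goes at most 41.7 mm and 7.16 degrees, less where a joint would pass 70% of its speed; a pose out of reach is approached as far as the arm can. A call is refused whole if a number of a shift passes 0.0417 or a number of a turn 0.125, either way. A call with a gripper value outside its range is refused whole. The fingers move at their own pace and stop on an object; "grip_force" is the grip in N (left out, the last holds). Time passes only in rows, so rows that do not move let the fingers close. It gives the time, the measured TCP pose, the force and the opening at its end, in the units of the state.
- arm.sense(): the state, without advancing time (a new reading comes with each control period).
- camera(name): name is "side" or "top"; returns a dict with "img" (420x560x3 uint8, red, green, blue), "range_z" (420x560 float32, m along the optical axis (not along the pixel's ray), 0 where there is no reading), "fx", "fy", "cx", "cy" (pixels), "origin" and "rotation" of the camera in the world. Camera axes: x right, y down, z forward; pixel columns grow to the right and rows downward; lengths in m; the calibration is good to about 2 mm. A picture is of the moment at which its call begins.
- ticket.finish_job(): hands the job in, once; it reports no verdict.
The state is a dict: "time_s": time; "joint_positions": joint angles; "qvel": joint speeds; "joint_efforts": joint torques, N m; "tcp_pos": TCP position; "orientation": TCP orientation; "wrist_force": force on the tool from outside, world axes, zero at the start; "moment": the same for the moment, N m; "gripper_width": finger opening in m.
Only numpy, scipy, OpenCV 4.12 (cv2) and the standard library are available. Lean on these libraries where they do the work, as an engineer would, in place of code of your own. Each camera call takes 0.05 s, during which the arm holds its last target. There are 200 camera calls.

### The job

Put the five loose electronic parts on the bench mat back into stock: each one goes into the empty front bay of the tray whose rear bay already holds that same kind of part, with the two sizes of capacitor kept apart. Stand every part upright on the floor of the bay, setting it down rather than dropping it, and leave the half-built circuit board where it lies.

Things in the scene. Friction and masses are not known exactly. Their poses are not given: they have to be found in the camera images.
- cap_large: Loose capacitor, LARGER size: upright black cylinder 35 mm in diameter, 50 mm tall, grey stripe, brown upper end with two 6 mm metal pins above that. 70 g. Origin: centre of its underside, z up. For tray_large. Like all the loose parts and trays it stands on the bench mat, whose top is 2 mm above the work surface.
- cap_small_a: Loose capacitor, SMALLER size: upright black cylinder 25 mm in diameter, 45 mm tall, grey stripe, brown upper end with two 6 mm metal pins above that. 35 g. Origin: centre of its underside, z up. One of two alike, both for tray_small.
- cap_small_b: Loose capacitor, SMALLER size: upright black cylinder 25 mm in diameter, 45 mm tall, grey stripe, brown upper end with two 6 mm metal pins above that. 35 g. Origin: centre of its underside, z up. One of two alike, both for tray_small (both fit side by side in its front bay).
- heatsink: Loose heatsink of bare aluminium with upright fins: 42 mm (its x) by 25 mm (its y) by 50 mm tall, standing on the mat at any yaw. 60 g. Origin: centre of its underside, z up. Pinch it across y by the fin edges, or across x. For tray_sink.
- choke: Loose toroidal choke: upright copper-wound ring, 43 mm in diameter, 16 mm thick (ring axis = its y), on a black foot 44 (x) by 22 (y) by 6 mm; 47 mm tall, standing on the foot at any yaw. 65 g. Origin: centre of its underside, z up. Pinch the ring across y. For tray_choke.
- tray_large: Fixed blue stock tray, 175 mm long (x), 114 mm wide (y); walls and divider 22 mm high, 2.5 mm thick; floor 3 mm thick. Empty front bay (towards robot), inside 100 (x) by 109 (y) mm; rear bay packed with 5 larger capacitors, fixed, 53 mm high from the underside. Origin: centre of the EMPTY FRONT BAY, at the underside; x points to the rear bay (divider at +50, stock from +53 mm), z up.
- tray_small: Fixed blue stock tray, 175 mm long (x), 114 mm wide (y); walls and divider 22 mm high, 2.5 mm thick; floor 3 mm thick. Empty front bay (towards robot), inside 100 (x) by 109 (y) mm; rear bay packed with 8 smaller capacitors, fixed, 48 mm high from the underside. Origin: centre of the EMPTY FRONT BAY, at the underside; x points to the rear bay (divider at +50, stock from +53 mm), z up.
- tray_sink: Fixed blue stock tray, 175 mm long (x), 114 mm wide (y); walls and divider 22 mm high, 2.5 mm thick; floor 3 mm thick. Empty front bay (towards robot), inside 100 (x) by 109 (y) mm; rear bay packed with four heatsinks, fixed, 53 mm high from the underside. Origin: centre of the EMPTY FRONT BAY, at the underside; x points to the rear bay (divider at +50, stock from +53 mm), z up.
- tray_choke: Fixed blue stock tray, 175 mm long (x), 114 mm wide (y); walls and divider 22 mm high, 2.5 mm thick; floor 3 mm thick. Empty front bay (towards robot), inside 100 (x) by 109 (y) mm; rear bay packed with four chokes, fixed, 50 mm high from the underside. Origin: centre of the EMPTY FRONT BAY, at the underside; x points to the rear bay (divider at +50, stock from +53 mm), z up.
- board: Half-built green circuit board, loose, to be left where it is: 60 (x) by 45 (y) mm on four 6 mm spacers, 17 mm tall with its metal module and black header, lying among the loose parts. Origin: centre of its underside. Hand tools, tape and a spool near the parts are under 45 mm tall; taller equipment stands only at the back and sides of the bench.
Things that resemble listed ones, but are neither listed nor needed, are in the scene too. What is shaped like the choke but blue is not meant.

How it is judged:
At the end, for the whole second after the job is handed in: Both small capacitors, the large capacitor, the heatsink and the choke each stand upright (within 0.15 rad) on the floor of the front bay of the tray that stocks their kind (underside within 4 mm of the bay's floor, centre between the bay's walls), at rest (below 0.02 m/s) (x of cap_large in the frame of tray_large between -0.05 and 0.05 m and y of cap_large in the frame of tray_large between -0.0545 and 0.0545 m and z of cap_large in the frame of tray_large below 0.007 m and angle between each of cap_large, cap_small_a, cap_small_b, heatsink, choke's own z axis and vertical below 0.15 rad and linear speed of each of cap_large, cap_small_a, cap_small_b, heatsink, choke below 0.02 m/s and x of cap_small_a in the frame of tray_small between -0.05 and 0.05 m and y of cap_small_a in the frame of tray_small between -0.0545 and 0.0545 m and z of each of cap_small_a, cap_small_b in the frame of tray_small below 0.007 m and x of cap_small_b in the frame of tray_small between -0.05 and 0.05 m and y of cap_small_b in the frame of tray_small between -0.0545 and 0.0545 m and x of heatsink in the frame of tray_sink between -0.05 and 0.05 m and y of heatsink in the frame of tray_sink between -0.0545 and 0.0545 m and z of heatsink in the frame of tray_sink below 0.007 m and x of choke in the frame of tray_choke between -0.05 and 0.05 m and y of choke in the frame of tray_choke between -0.0545 and 0.0545 m and z of choke in the frame of tray_choke below 0.007 m); the robot touches nothing.
It fails at once if the half-built board is moved by more than 12 mm (distance of board from where it was at the start of the episode above 0.012 m).
It fails at once if a loose part is dropped (falls free of the fingers faster than 0.8 m/s, from some 35 mm) ((linear speed of cap_large above 0.8 m/s and contact force between the fingers and cap_large below 0.02 N) or (linear speed of cap_small_a above 0.8 m/s and contact force between the fingers and cap_small_a below 0.02 N) or (linear speed of cap_small_b above 0.8 m/s and contact force between the fingers and cap_small_b below 0.02 N) or (linear speed of heatsink above 0.8 m/s and contact force between the fingers and heatsink below 0.02 N) or (linear speed of choke above 0.8 m/s and contact force between the fingers and choke below 0.02 N)).
It also fails if it takes over 112 s, if anything falls off the work surface, if the arm or the gripper's body presses on something with over 40 N, if the wrist force passes 120 N, or if a joint passes its speed limit or range.

## Working session

There is one attempt and no reset: what is moved stays moved. The work goes in short steps, Python scripts to look and compute and a tool call to move; the robot and the scene stay as the last step left them, time stands still between calls to the robot, and variables do not carry over. Pictures are saved under pics/ and viewed, on a budget of 14 in all, crops included, one or two more only if the job needs it, and the job is handed in when it is done.

Besides the shell and the picture viewer there is one more tool, called after "Emit:" as a command line: name --argument value ..., lists and objects as JSON in quotes. step_arm: Moves the arm, as the interface text tells. Its arguments: {"type":"object","properties":{"rows":{"type":"array"},"grip_force":{"type":"number"}},"required":["rows"]}

```bash
mkdir -p pics; python3 - <<'E'
from workcell import arm,camera
import cv2,numpy as np
for n in("top","side"):
    c=camera(n); np.savez(f"{n}.npz",**c)
    cv2.imwrite(f"pics/{n}0.png",cv2.resize(c["img"][:,:,::-1],(800,600),interpolation=cv2.INTER_CUBIC))
    print(n,c["fx"],c["cx"],c["cy"],c["origin"],np.round(c["rotation"],3).tolist())
s=arm.sense();print(s)
E
```

```text
top 529.3312812757406 278.8915148066291 211.48177470251764 [ 0.41963189 -0.0184781   1.44277595] [0.028, -0.698, 0.716, -0.015]
side 438.6827454346155 285.1308168147194 209.34189385558236 [ 0.07984972 -0.47353032  0.68570574] [-0.356, 0.865, -0.324, 0.141]
{'time_s': 0.1, 'joint_positions': array([ 1.16501716e+00,  2.60616858e-01, -1.39253382e-01,  1.17267379e+00,
       -3.08357314e-05,  1.57080102e+00]), 'qvel': array([ 2.60773641e-04, -2.33863764e-03,  3.49352187e-03,  3.61536312e-04,
        5.05309889e-05, -3.64838409e-04]), 'joint_efforts': array([-4.64068435e-04, -4.06508267e+01,  2.54528278e+01,  1.01158500e-02,
       -8.48178206e-05, -9.18555259e-06]), 'tcp_pos': array([0.20700501, 0.48180531, 0.23054385]), 'orientation': array([-1.60977593e-04,  2.01502686e-01,  9.79487572e-01, -8.59033167e-04]), 'wrist_force': array([ 0.78237751,  0.42031497, -0.52405937]), 'moment': array([-0.01437236, -0.04425679, -0.02124518]), 'gripper_width': 0.08574013947736574}
```

View pics/top0.png

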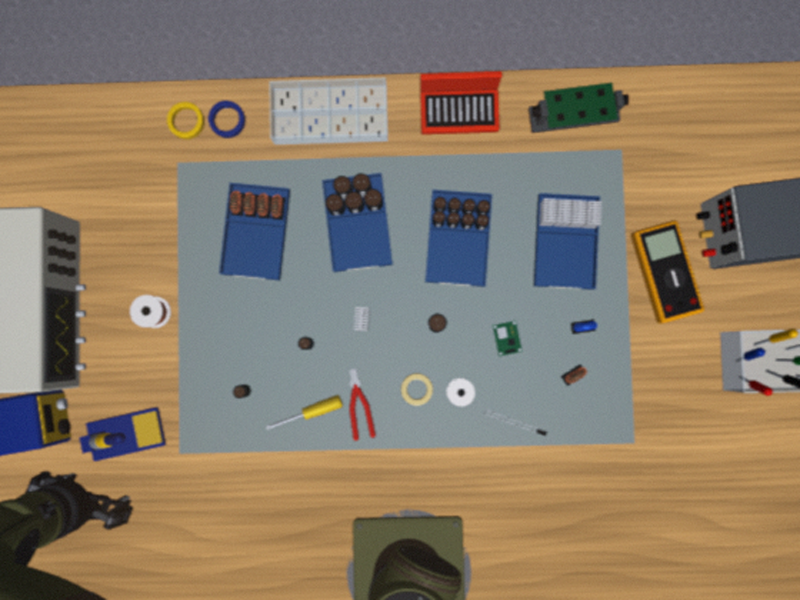

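View pics/side0.png

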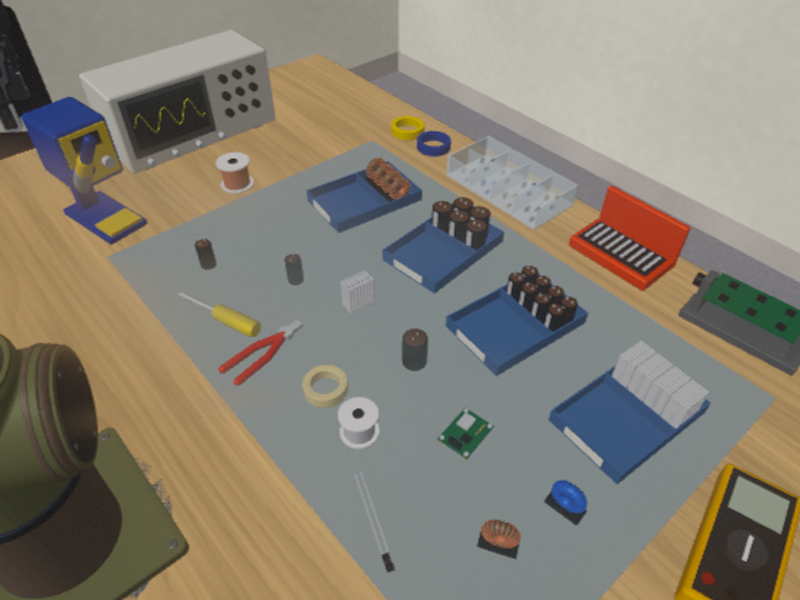

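The pictures (800x600 px) show these candidates:
- **Choke:** copper (574,375) in top; the blue lookalike is at (584,326), so it is rejected.
- **Small caps:** (306,343) and (241,391).
- **Large cap:** (437,323).
- **Heatsink:** (361,318).
- **Board:** (507,338).
- **Trays:** choke (255,231), large (357,222), small (459,238), sink (567,241).
- **Other round things:** tape (417,390) and spool (460,392).

Next I'll measure from the range data.

```bash
cat > h.py <<'E'
import numpy as np,cv2
def cloud(c):
    v,u=np.mgrid[:420,:560]; z=c["range_z"]
    R=np.array(c["rotation"])
    if R.size==4:
        from scipy.spatial.transform import Rotation as Ro
        R=Ro.from_quat(R.ravel(),scalar_first=True).as_matrix()
    P=np.stack([(u-c["cx"])/c["fx"]*z,(v-c["cy"])/c["fy"]*z,z],-1)@R.T+c["origin"]
    P[z==0]=np.nan
    return P
E
python3 - <<'E'
from h import *
t=dict(np.load("top.npz")); s=dict(np.load("side.npz"))
Pt=cloud(t);Ps=cloud(s)
def px(P,u,v): return P[int(v*.7)-3:int(v*.7)+4,int(u*.7)-3:int(u*.7)+4].reshape(-1,3)
print("mat z",np.nanmedian(px(Pt,400,300),0),np.nanstd(px(Pt,400,300)[:,2]),np.nanmedian(px(Ps,400,450),0))
parts=dict(choke=(574,375),blue=(584,326),capA=(306,343),capB=(241,391),large=(437,323),sink=(361,318),board=(507,338))
for n,(u,v) in parts.items():
    c=np.nanmedian(px(Pt,u,v),0)
    for nm,P in(("top",Pt),("side",Ps)):
        Q=P.reshape(-1,3); r=np.hypot(*(Q[:,:2]-c[:2]).T)<.045
        zm=.006 if n=="board" else .02
        Q=Q[r&(Q[:,2]>zm)&(Q[:,2]<.08)]
        h=np.percentile(Q[:,2],95)
        T=Q[Q[:,2]>h-.012] if n in("capA","capB","large","sink") else Q
        (x,y),wh,a=cv2.minAreaRect(T[:,:2].astype(np.float32))
        print(n,nm,len(T),"h%.3f"%h,"med",np.round(np.median(T[:,:2],0),4),"rect",np.round([x,y],4),np.round(wh,4),"ang%.1f"%a)
hsv=cv2.cvtColor(t["img"],cv2.COLOR_RGB2HSV)
blue=((hsv[...,0]>100)&(hsv[...,0]<125)&(hsv[...,1]>110)).astype(np.uint8)
n,L,st,ce=cv2.connectedComponentsWithStats(blue)
for i in range(1,n):
    if st[i,4]>1500:
        Q=Pt[L==i];Q=Q[np.isfinite(Q[:,0])&(Q[:,2]<.035)]
        if len(Q)<1000 or Q[:,2].max()>.2: continue
        (x,y),wh,a=cv2.minAreaRect(Q[:,:2].astype(np.float32))
        F=Q[(Q[:,2]<.01)]
        print("tray",ce[i]/.7,st[i,4],"z",np.round(np.percentile(Q[:,2],[5,50,98]),4),np.round([x,y],4),np.round(wh,4),"%.1f"%a,"box",np.round(cv2.boxPoints(((x,y),wh,a)),3).tolist())
im=t["img"][200:300,150:430]
cv2.imwrite("pics/crop1.png",cv2.resize(im[:,:,::-1],(800,286),interpolation=cv2.INTER_CUBIC))
E
```

```text
mat z [0.51078943 0.00306631 0.00184983] 0.003531061775609949 [ 0.35635326 -0.15931766  0.00279876]
choke top 95 h0.048 med [ 0.3611 -0.3168] rect [ 0.3619 -0.3182] [0.0148 0.0409] ang31.3
choke side 384 h0.049 med [ 0.3582 -0.3215] rect [ 0.3598 -0.3206] [0.0162 0.0422] ang31.1
blue top 91 h0.050 med [ 0.452  -0.3356] rect [ 0.4522 -0.3385] [0.0151 0.0403] ang8.0
blue side 366 h0.048 med [ 0.447  -0.3428] rect [ 0.4507 -0.3417] [0.0171 0.0422] ang5.2
capA top 71 h0.051 med [0.4334 0.1834] rect [0.4333 0.1828] [0.024  0.0212] ang88.6
capA side 103 h0.050 med [0.43   0.1773] rect [0.4317 0.1796] [0.0233 0.0224] ang49.9
capB top 72 h0.053 med [0.3469 0.3033] rect [0.347  0.3034] [0.0236 0.0215] ang87.5
capB side 97 h0.050 med [0.3444 0.2979] rect [0.3454 0.302 ] [0.0252 0.0234] ang84.7
large top 135 h0.058 med [ 0.4642 -0.0625] rect [ 0.4639 -0.0637] [0.0342 0.0316] ang89.6
large side 247 h0.055 med [ 0.4608 -0.0684] rect [ 0.4631 -0.0657] [0.0347 0.0336] ang88.7
sink top 95 h0.056 med [0.4778 0.0766] rect [0.4766 0.0766] [0.0247 0.0413] ang83.9
sink side 234 h0.054 med [0.4725 0.0715]
[... 653 characters left out ...]
4], [0.7080000042915344, -0.17399999499320984], [0.7200000286102295, -0.06400000303983688], [0.5440000295639038, -0.04600000008940697]]
tray [358.76313025 238.29306723] 1632 z [-0.0003  0.005   0.0261] [0.6363 0.0794] [0.1253 0.112 ] 5.7 box [[0.5680000185966492, 0.1289999932050705], [0.5799999833106995, 0.017000000923871994], [0.7039999961853027, 0.029999999329447746], [0.6930000185966492, 0.14100000262260437]]
tray [565.54957599 256.45711024] 1752 z [-0.0006  0.0048  0.0252] [ 0.5852 -0.3111] [0.1153 0.1162] 85.1 box [[0.5220000147819519, -0.36399999260902405], [0.6380000114440918, -0.37299999594688416], [0.6480000019073486, -0.2590000033378601], [0.5320000052452087, -0.24899999797344208]]
```

View pics/crop1.png

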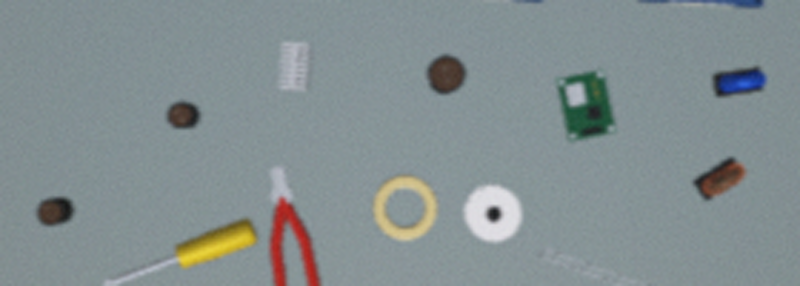

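The crop shows the copper choke at crop px (720,178), with the blue decoy at (740,82) rejected. The sizes match: caps ≈24 and 34 mm wide, heatsink 25x42 mm, choke ring 15x41 mm. I'll keep the closing line at 85° for the caps and heatsink. First comes a turn of about 18°, which also tells me the sign of joint 6.

```bash
cat >> h.py <<'E'
def go(x,y,z,psi=None,s=None):
    "tool-axis turn (about z) still to do, and shift needed after that turn"
    from workcell import arm
    from scipy.spatial.transform import Rotation as Ro
    s=arm.sense(); R=Ro.from_quat(s["orientation"],scalar_first=True).as_matrix()
    now=np.degrees(np.arctan2(R[1,1],R[0,1])); w=0
    if psi is not None:
        w=np.radians(now-psi); w=(w+np.pi/2)%np.pi-np.pi/2; R=R@Ro.from_rotvec([0,0,w]).as_matrix()
    d=R.T@(np.array([x,y,z])-s["tcp_pos"])
    print("t%.2f tcp"%s["time_s"],np.round(s["tcp_pos"],4),"psi%.1f"%now,"turn z %.4f"%w,"shift",np.round(d,4),"tilt",np.round(R[:2,2],4),"j",np.round(s["joint_positions"],2),"F",np.round(s["wrist_force"],1),"w%.4f"%s["gripper_width"])
E
python3 -c "
from h import *
go(.346,.303,.10,85)"
```

```text
t0.10 tcp [0.207  0.4818 0.2305] psi66.8 turn z -0.3185 shift [-0.1541 -0.1658  0.1307] tilt [-0.0007 -0.0016] j [ 1.17  0.26 -0.14  1.17 -0.    1.57] F [ 0.8  0.4 -0.5] w0.0857
```

Emit:
step_arm --rows '[[[70,0,0,0,0,0,-0.106],[70,0,0,0,0,0,-0.106],[70,0,0,0,0,0,-0.106]]]' --grip_force 30

```text
time_s: 0.35
tcp_pos: [0.2071, 0.482, 0.2308]
orientation: [-0.0, 0.041, 0.999, -0.001]
wrist_force: [-0.6, -0.3, -0.5]
gripper_width: 0.0601
```

```bash
python3 -c "
from h import *
go(.346,.303,.10,85)"
```

```text
t0.35 tcp [0.2071 0.482  0.2308] psi85.3 turn z 0.0047 shift [-0.154  -0.166   0.1309] tilt [-0.0005 -0.0011] j [ 1.16  0.26 -0.14  1.17  0.    1.25] F [-0.6 -0.3 -0.5] w0.0601
```

Emit:
step_arm --rows '[[[70,-0.0192,-0.0207,0.0164,0,0,0],[70,-0.0192,-0.0207,0.0164,0,0,0],[70,-0.0192,-0.0207,0.0164,0,0,0],[70,-0.0192,-0.0207,0.0164,0,0,0],[70,-0.0192,-0.0207,0.0164,0,0,0],[70,-0.0192,-0.0207,0.0164,0,0,0],[70,-0.0192,-0.0207,0.0164,0,0,0],[70,-0.0192,-0.0207,0.0164,0,0,0],[70,0,0,0,0,0,0]]]'

```text
time_s: 1.1
tcp_pos: [0.3456, 0.2987, 0.097]
orientation: [-0.002, 0.046, 0.999, -0.003]
wrist_force: [-0.7, -0.3, -0.4]
gripper_width: 0.0598
```

```bash
python3 - <<'E'
from h import *
go(.346,.303,.012,85)
from workcell import camera
c=camera("side"); cv2.imwrite("pics/s1.png",cv2.resize(c["img"][80:260,60:300,::-1],(800,600),interpolation=cv2.INTER_CUBIC))
E
```

```text
t1.10 tcp [0.3456 0.2987 0.097 ] psi84.7 turn z -0.0056 shift [-0.0003  0.0049  0.085 ] tilt [-0.0036 -0.0062] j [ 0.71  0.26 -0.53  0.8  -0.    0.81] F [-0.7 -0.3 -0.4] w0.0598
```

View pics/s1.png

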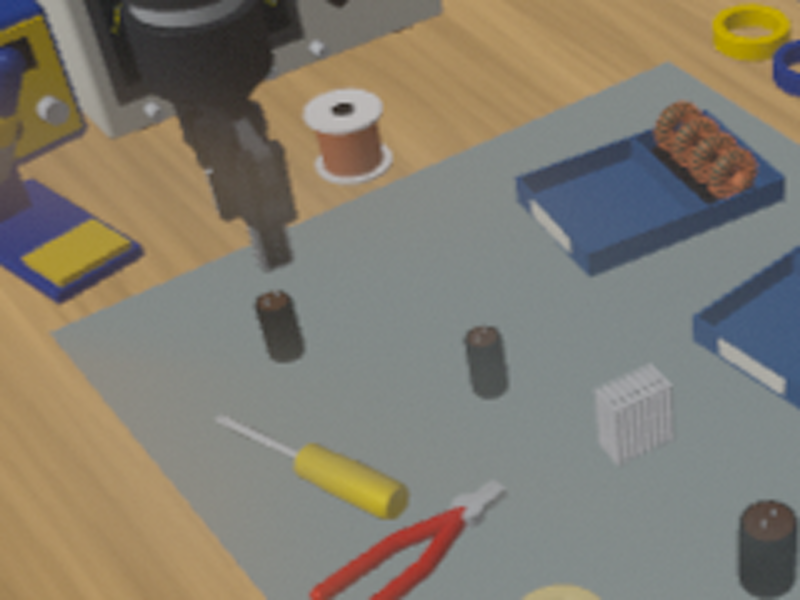

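Fingers are above cap B (view px 280,325). The residual was overshoot during settling. Next I lower.

Emit:
step_arm --rows '[[[70,0,0,0.02,0,0,0],[70,0,0,0.025,0,0,0],[70,0,0,0.025,0,0,0],[70,0,0,0.015,0,0,0],[70,0,0,0,0,0,0],[70,0,0,0,0,0,0]]]'

```text
time_s: 1.65
tcp_pos: [0.345, 0.3042, 0.015]
orientation: [-0.001, 0.043, 0.999, -0.0]
wrist_force: [0.4, 0.4, 0.3]
gripper_width: 0.0598
```

```bash
python3 -c "
from h import *
go(.346,.303,.012,85)"
```

```text
t1.65 tcp [0.345  0.3042 0.015 ] psi85.0 turn z 0.0005 shift [-0.0011 -0.0011  0.003 ] tilt [-0.0013 -0.0008] j [ 0.72  0.36 -0.64  0.57  0.    0.81] F [0.4 0.4 0.3] w0.0598
```

Close, then lift.

Emit:
step_arm --rows '[[[0,-0.001,0,0.003,0,0,0],[0,0,0,0,0,0,0],[0,0,0,0,0,0,0],[0,0,0,0,0,0,0],[0,0,0,0,0,0,0],[0,0,0,0,0,0,0],[0,0,0,0,0,0,0],[0,0,0,-0.01,0,0,0],[0,0,0,-0.03,0,0,0],[0,0,0,-0.03,0,0,0],[0,0,0,-0.03,0,0,0],[0,0,0,0,0,0,0]]]'

```text
time_s: 2.65
tcp_pos: [0.3498, 0.3064, 0.1174]
orientation: [0.004, 0.044, 0.999, 0.003]
wrist_force: [1.3, 0.7, -0.5]
gripper_width: 0.0241
```

```bash
python3 - <<'E'
from h import *
c,s=np.cos(np.radians(-5.6)),np.sin(np.radians(-5.6))
for o in(-.02,.02): print(.5908+o*c,-.1066+o*s)
x,y=.5908+.02*c,-.1066+.02*s
go(x,y,.10,85)
E
```

```text
0.5708954520003634 -0.10464834200481701
0.6107045479996366 -0.10855165799518299
t2.65 tcp [0.3498 0.3064 0.1174] psi85.0 turn z -0.0007 shift [-0.296  -0.3907  0.0167] tilt [0.0074 0.0063] j [ 0.72  0.24 -0.49  0.83 -0.    0.81] F [ 1.3  0.7 -0.5] w0.0241
```

Emit:
step_arm --rows '[[[0,-0.0107,-0.0138,0,0,0,0],[0,-0.0214,-0.0276,0,0,0,0],[0,-0.0214,-0.0276,0,0,0,0],[0,-0.0214,-0.0276,0,0,0,0],[0,-0.0214,-0.0276,0,0,0,0],[0,-0.0214,-0.0276,0,0,0,0],[0,-0.0214,-0.0276,0,0,0,0],[0,-0.0214,-0.0276,0,0,0,0],[0,-0.0214,-0.0276,0,0,0,0],[0,-0.0214,-0.0276,0,0,0,0],[0,-0.0214,-0.0276,0,0,0,0],[0,-0.0214,-0.0276,0,0,0,0],[0,-0.0214,-0.0276,0,0,0,0],[0,-0.0214,-0.0276,0,0,0,0],[0,-0.0107,-0.0138,0,0,0,0],[0,0,0,0,0,0,0],[0,0,0,0,0,0,0],[0,0,0,0,0,0,0]]]'

```text
time_s: 4.15
tcp_pos: [0.6101, -0.1068, 0.1113]
orientation: [-0.001, 0.044, 0.999, 0.0]
wrist_force: [0.2, 0.6, -0.9]
gripper_width: 0.0238
```

```bash
python3 - <<'E'
from h import *
go(.6107,-.1085,.017,85)
from workcell import camera
c=camera("side"); cv2.imwrite("pics/s2.png",cv2.resize(c["img"][110:290,260:500,::-1],(800,600),interpolation=cv2.INTER_CUBIC))
E
```

```text
t4.15 tcp [ 0.6101 -0.1068  0.1113] psi85.0 turn z -0.0005 shift [-0.001  -0.0017  0.0943] tilt [-0.0021  0.0008] j [-0.17  0.49 -0.11  0.98  0.   -0.09] F [ 0.2  0.6 -0.9] w0.0238
```

View pics/s2.png

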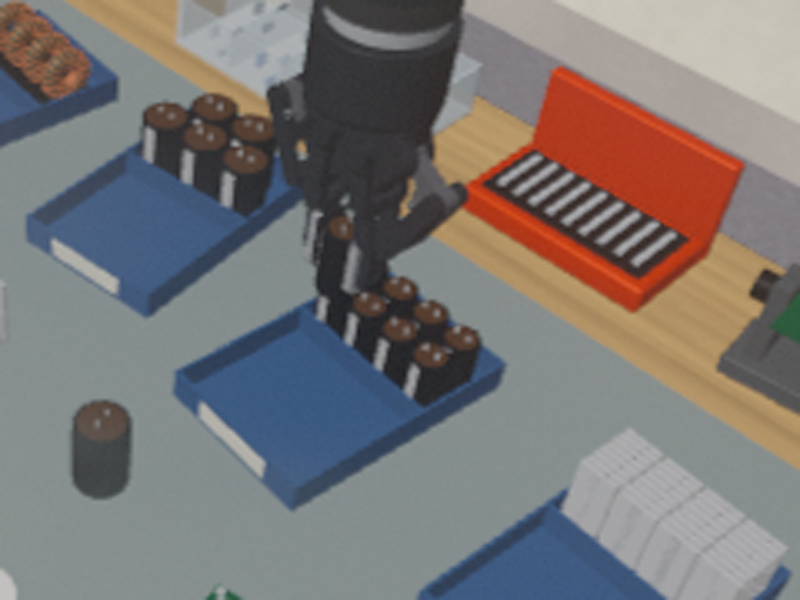

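Cap B is held upright just behind the centre of the tray_small bay. Next I set it down, open part way and go up.

Emit:
step_arm --rows '[[[0,0,-0.0015,0.015,0,0,0],[0,0,0,0.025,0,0,0],[0,0,0,0.025,0,0,0],[0,0,0,0.015,0,0,0],[0,0,0,0.008,0,0,0],[0,0,0,0.004,0,0,0],[0,0,0,0.003,0,0,0],[0,0,0,0.001,0,0,0],[0,0,0,0,0,0,0],[0,0,0,0,0,0,0],[0,0,0,0,0,0,0]]]'

```text
time_s: 5.12
tcp_pos: [0.6119, -0.109, 0.017]
orientation: [0.001, 0.044, 0.999, -0.0]
wrist_force: [-0.3, -0.0, -0.4]
gripper_width: 0.0243
```

Emit:
step_arm --rows '[[[50,0,0,0,0,0,0],[50,0,0,0,0,0,0],[50,0,0,0,0,0,0],[50,0,0,0,0,0,0],[50,0,0,-0.015,0,0,0],[50,0,0,-0.03,0,0,0],[50,0,0,-0.03,0,0,0],[70,0,0,-0.02,0,0,0],[70,0,0,0,0,0,0]]]'

```text
time_s: 5.87
tcp_pos: [0.6147, -0.1095, 0.1164]
orientation: [0.005, 0.044, 0.999, -0.001]
wrist_force: [0.6, 0.0, 0.0]
gripper_width: 0.0599
```

```bash
python3 - <<'E'
from h import *
go(.4635,-.0647,.10,85)
go(.4325,.181,.10,85)
E
```

```text
t5.87 tcp [ 0.6147 -0.1095  0.1164] psi85.0 turn z -0.0006 shift [0.1546 0.0314 0.0149] tilt [ 0.009  -0.0016] j [-0.18  0.49 -0.1   0.98  0.   -0.09] F [0.6 0.  0. ] w0.0599
t5.87 tcp [ 0.6147 -0.1095  0.1164] psi85.0 turn z -0.0006 shift [0.2069 0.2735 0.0143] tilt [ 0.009  -0.0016] j [-0.18  0.49 -0.1   0.98  0.   -0.09] F [0.6 0.  0. ] w0.0599
```

Emit:
step_arm --rows '[[[70,0.0102,0.0137,0,0,0,0],[70,0.0203,0.0273,0,0,0,0],[70,0.0203,0.0273,0,0,0,0],[70,0.0203,0.0273,0,0,0,0],[70,0.0203,0.0273,0,0,0,0],[70,0.0203,0.0273,0,0,0,0],[70,0.0203,0.0273,0,0,0,0],[70,0.0203,0.0273,0,0,0,0],[70,0.0203,0.0273,0,0,0,0],[70,0.0203,0.0273,0,0,0,0],[70,0.0102,0.0137,0,0,0,0],[70,0,0,0.015,0,0,0],[70,0,0,0.02,0,0,0],[70,0,0,0,0,0,0],[70,0,0,0,0,0,0]]]'

```text
time_s: 7.12
tcp_pos: [0.4313, 0.1805, 0.0751]
orientation: [-0.002, 0.044, 0.999, -0.001]
wrist_force: [-0.6, 0.5, -0.1]
gripper_width: 0.0599
```

```bash
python3 - <<'E'
from h import *
go(.4325,.181,.012,85)
from workcell import camera
c=camera("top"); cv2.imwrite("pics/t3.png",cv2.resize(c["img"][120:300,190:430,::-1],(800,600),interpolation=cv2.INTER_CUBIC))
c=camera("side"); cv2.imwrite("pics/s3.png",cv2.resize(c["img"][110:290,150:390,::-1],(800,600),interpolation=cv2.INTER_CUBIC))
E
```

```text
t7.12 tcp [0.4313 0.1805 0.0751] psi85.0 turn z -0.0003 shift [-0.0014  0.0007  0.0631] tilt [-0.0032 -0.0014] j [ 0.4   0.29 -0.54  0.74 -0.    0.48] F [-0.6  0.5 -0.1] w0.0599
```

View pics/s3.png

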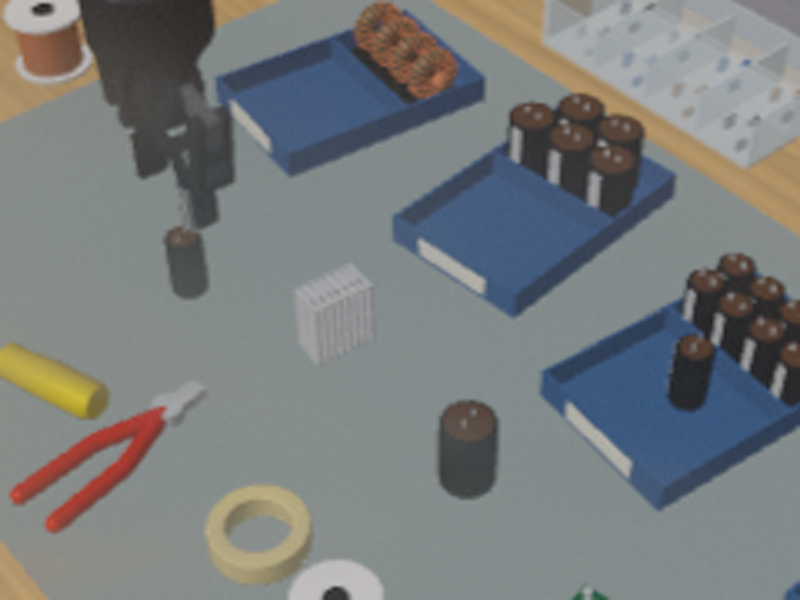

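Cap B stands upright in the small bay (px 691,372). The fingers are over cap A (187,265). Grasp next.

Emit:
step_arm --rows '[[[70,-0.001,0,0.02,0,0,0],[70,0,0,0.025,0,0,0],[70,0,0,0.018,0,0,0],[70,0,0,0,0,0,0],[0,0,0,0,0,0,0],[0,0,0,0,0,0,0],[0,0,0,0,0,0,0],[0,0,0,0,0,0,0],[0,0,0,0,0,0,0],[0,0,0,0,0,0,0],[0,0,0,0,0,0,0]]]'

```text
time_s: 8.13
tcp_pos: [0.4353, 0.1814, 0.0147]
orientation: [0.002, 0.044, 0.999, 0.001]
wrist_force: [-1.2, -0.3, 6.5]
gripper_width: 0.0245
```

```bash
python3 - <<'E'
from h import *
go(.5709,-.1046,.1115,85)
E
```

```text
t8.13 tcp [0.4353 0.1814 0.0147] psi85.0 turn z -0.0006 shift [-0.1603 -0.273  -0.0967] tilt [0.0033 0.001 ] j [ 0.4   0.38 -0.62  0.58 -0.    0.48] F [-1.2 -0.3  6.5] w0.0245
```

Emit:
step_arm --rows '[[[0,0,0,-0.01,0,0,0],[0,0,0,-0.03,0,0,0],[0,0,0,-0.03,0,0,0],[0,0,0,-0.03,0,0,0],[0,-0.0081,-0.0136,0,0,0,0],[0,-0.0163,-0.0272,0,0,0,0],[0,-0.0163,-0.0272,0,0,0,0],[0,-0.0163,-0.0272,0,0,0,0],[0,-0.0163,-0.0272,0,0,0,0],[0,-0.0163,-0.0272,0,0,0,0],[0,-0.0163,-0.0272,0,0,0,0],[0,-0.0163,-0.0272,0,0,0,0],[0,-0.0163,-0.0272,0,0,0,0],[0,-0.0163,-0.0272,0,0,0,0],[0,-0.0081,-0.0136,0,0,0,0],[0,0,0,0,0,0,0],[0,0,0,0,0,0,0],[0,0,0,0,0,0,0]]]'

```text
time_s: 9.63
tcp_pos: [0.5713, -0.1033, 0.113]
orientation: [-0.001, 0.044, 0.999, 0.0]
wrist_force: [-0.4, -0.4, -0.5]
gripper_width: 0.024
```

```bash
python3 - <<'E'
from h import *
go(.5709,-.1046,.016,85)
E
```

```text
t9.63 tcp [ 0.5713 -0.1033  0.113 ] psi85.0 turn z 0.0000 shift [ 0.0001 -0.0014  0.097 ] tilt [-0.0012  0.001 ] j [-0.18  0.43 -0.21  0.94  0.   -0.09] F [-0.4 -0.4 -0.5] w0.0240
```

Emit:
step_arm --rows '[[[0,0,-0.001,0.015,0,0,0],[0,0,0,0.025,0,0,0],[0,0,0,0.025,0,0,0],[0,0,0,0.015,0,0,0],[0,0,0,0.008,0,0,0],[0,0,0,0.004,0,0,0],[0,0,0,0.003,0,0,0],[0,0,0,0.001,0,0,0],[0,0,0,0,0,0,0],[0,0,0,0,0,0,0],[50,0,0,0,0,0,0],[50,0,0,0,0,0,0],[50,0,0,0,0,0,0],[50,0,0,0,0,0,0],[50,0,0,-0.015,0,0,0],[50,0,0,-0.03,0,0,0],[50,0,0,-0.03,0,0,0],[75,0,0,-0.02,0,0,0],[75,0,0,0,0,0,0]]]'

```text
time_s: 11.22
tcp_pos: [0.5756, -0.106, 0.1171]
orientation: [0.004, 0.044, 0.999, -0.001]
wrist_force: [-0.1, -0.3, 0.5]
gripper_width: 0.0635
```

```bash
python3 - <<'E'
from h import *
go(.4635,-.0647,.075,85)
E
```

```text
t11.22 tcp [ 0.5756 -0.106   0.1171] psi85.0 turn z -0.0006 shift [0.1157 0.0314 0.041 ] tilt [ 0.0088 -0.0016] j [-0.18  0.42 -0.2   0.94  0.   -0.09] F [-0.1 -0.3  0.5] w0.0635
```

Emit:
step_arm --rows '[[[75,0.0139,0.0038,0,0,0,0],[75,0.0278,0.0076,0,0,0,0],[75,0.0278,0.0076,0,0,0,0],[75,0.0278,0.0076,0,0,0,0],[75,0.0139,0.0038,0.01,0,0,0],[75,0,0,0.025,0,0,0],[75,0,0,0,0,0,0],[75,0,0,0,0,0,0],[75,0,0,0,0,0,0]]]'

```text
time_s: 11.97
tcp_pos: [0.4647, -0.0655, 0.0775]
orientation: [0.0, 0.044, 0.999, -0.0]
wrist_force: [0.6, -0.1, -0.3]
gripper_width: 0.0643
```

```bash
python3 - <<'E'
from h import *
go(.4635,-.0647,.014,85)
from workcell import camera
c=camera("side"); cv2.imwrite("pics/s4.png",cv2.resize(c["img"][110:290,210:450,::-1],(800,600),interpolation=cv2.INTER_CUBIC))
E
```

```text
t11.97 tcp [ 0.4647 -0.0655  0.0775] psi85.0 turn z -0.0007 shift [0.0013 0.0007 0.0635] tilt [ 0.0004 -0.0001] j [-0.14  0.29 -0.53  0.74 -0.   -0.05] F [ 0.6 -0.1 -0.3] w0.0643
```

View pics/s4.png

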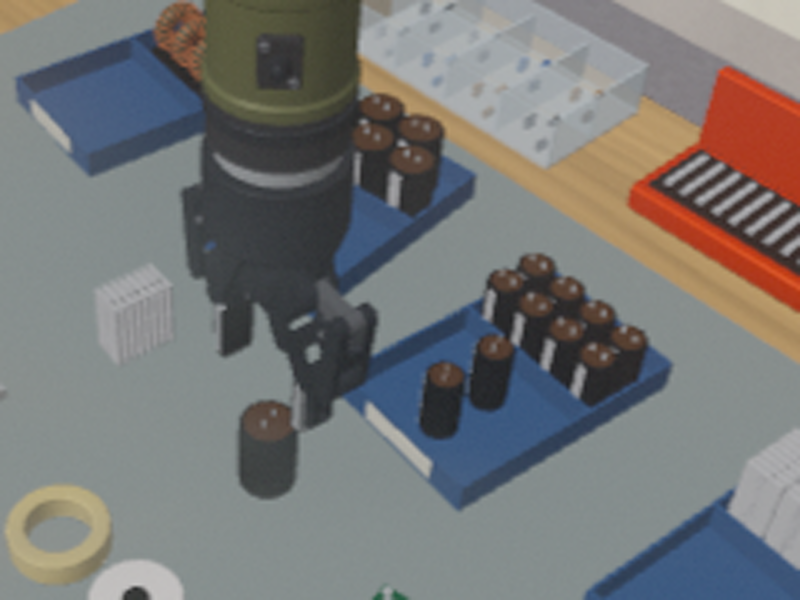

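Both small caps stand in the bay (px 440,400 and 491,372). The fingers straddle the large cap (267,448). Grasp and lift it, then read the state.

Emit:
step_arm --rows '[[[75,0.001,0.0005,0.02,0,0,0],[75,0,0,0.025,0,0,0],[75,0,0,0.0185,0,0,0],[75,0,0,0,0,0,0],[0,0,0,0,0,0,0],[0,0,0,0,0,0,0],[0,0,0,0,0,0,0],[0,0,0,0,0,0,0],[0,0,0,0,0,0,0],[0,0,0,0,0,0,0],[0,0,0,-0.01,0,0,0],[0,0,0,-0.03,0,0,0],[0,0,0,-0.03,0,0,0],[0,0,0,-0.03,0,0,0],[0,0,0,0,0,0,0],[0,0,0,0,0,0,0]]]'

```text
time_s: 13.35
tcp_pos: [0.4648, -0.0649, 0.1155]
orientation: [0.002, 0.044, 0.999, -0.0]
wrist_force: [0.1, -0.7, -1.2]
gripper_width: 0.0345
```

```bash
python3 - <<'E'
from h import *
go(.6262,.0782,.114,85)
E
```

```text
t13.35 tcp [ 0.4648 -0.0649  0.1155] psi85.0 turn z -0.0006 shift [-0.1483  0.1567  0.0022] tilt [ 0.0048 -0.0007] j [-0.14  0.25 -0.48  0.84 -0.   -0.05] F [ 0.1 -0.7 -1.2] w0.0345
```

Emit:
step_arm --rows '[[[0,-0.0107,0.0112,0,0,0,0],[0,-0.0213,0.0224,0,0,0,0],[0,-0.0213,0.0224,0,0,0,0],[0,-0.0213,0.0224,0,0,0,0],[0,-0.0213,0.0224,0,0,0,0],[0,-0.0213,0.0224,0,0,0,0],[0,-0.0213,0.0224,0,0,0,0],[0,-0.0106,0.0112,0,0,0,0],[0,0,0,0,0,0,0],[0,0,0,0,0,0,0],[0,0,0,0,0,0,0]]]'

```text
time_s: 14.27
tcp_pos: [0.6236, 0.0783, 0.1118]
orientation: [-0.002, 0.044, 0.999, -0.0]
wrist_force: [1.0, 0.7, -1.7]
gripper_width: 0.0343
```

```bash
python3 - <<'E'
from h import *
go(.6262,.0782,.018,85)
E
```

```text
t14.27 tcp [0.6236 0.0783 0.1118] psi85.0 turn z -0.0004 shift [-0.003   0.0002  0.0938] tilt [-0.004  -0.0007] j [ 0.13  0.51 -0.08  0.99 -0.    0.21] F [ 1.   0.7 -1.7] w0.0343
```

Lower by 0.096 m (the lift was 0.100 m, and the bay floor is 3 mm up), then release.

Emit:
step_arm --rows '[[[0,0,0,0.015,0,0,0],[0,0,0,0.025,0,0,0],[0,0,0,0.025,0,0,0],[0,0,0,0.015,0,0,0],[0,0,0,0.008,0,0,0],[0,0,0,0.004,0,0,0],[0,0,0,0.003,0,0,0],[0,0,0,0.001,0,0,0],[0,0,0,0,0,0,0],[0,0,0,0,0,0,0],[62,0,0,0,0,0,0],[62,0,0,0,0,0,0],[62,0,0,0,0,0,0],[62,0,0,0,0,0,0],[62,0,0,-0.015,0,0,0],[62,0,0,-0.03,0,0,0],[62,0,0,-0.03,0,0,0],[70,0,0,-0.02,0,0,0],[70,0,0,0,0,0,0],[70,0,0,0,0,0,0]]]'

```text
time_s: 15.93
tcp_pos: [0.6267, 0.0786, 0.1143]
orientation: [0.002, 0.044, 0.999, 0.0]
wrist_force: [-0.8, 0.1, -0.7]
gripper_width: 0.0598
```

```bash
python3 - <<'E'
from h import *
go(.4757,.0757,.077,85)
E
```

```text
t15.93 tcp [0.6267 0.0786 0.1143] psi85.0 turn z -0.0004 shift [ 0.1503 -0.0161  0.0368] tilt [0.0038 0.0005] j [ 0.12  0.5  -0.07  0.99 -0.    0.21] F [-0.8  0.1 -0.7] w0.0598
```

Emit:
step_arm --rows '[[[70,0.0149,-0.0016,0,0,0,0],[70,0.0298,-0.0032,0,0,0,0],[70,0.0298,-0.0032,0,0,0,0],[70,0.0298,-0.0032,0,0,0,0],[70,0.0298,-0.0032,0,0,0,0],[70,0.0149,-0.0016,0.01,0,0,0],[70,0,0,0.025,0,0,0],[70,0,0,0,0,0,0],[70,0,0,0,0,0,0],[70,0,0,0,0,0,0]]]'

```text
time_s: 16.77
tcp_pos: [0.4759, 0.0756, 0.0775]
orientation: [-0.0, 0.044, 0.999, -0.0]
wrist_force: [0.6, -0.1, 0.2]
gripper_width: 0.0597
```

```bash
python3 - <<'E'
from h import *
go(.4757,.0757,.014,85)
from workcell import camera
c=camera("side"); cv2.imwrite("pics/s5.png",cv2.resize(c["img"][90:270,180:420,::-1],(800,600),interpolation=cv2.INTER_CUBIC))
E
```

```text
t16.77 tcp [0.4759 0.0756 0.0775] psi85.0 turn z -0.0006 shift [0.0001 0.0001 0.0635] tilt [-0.0005 -0.0001] j [ 0.16  0.31 -0.5   0.76 -0.    0.25] F [ 0.6 -0.1  0.2] w0.0597
```

View pics/s5.png

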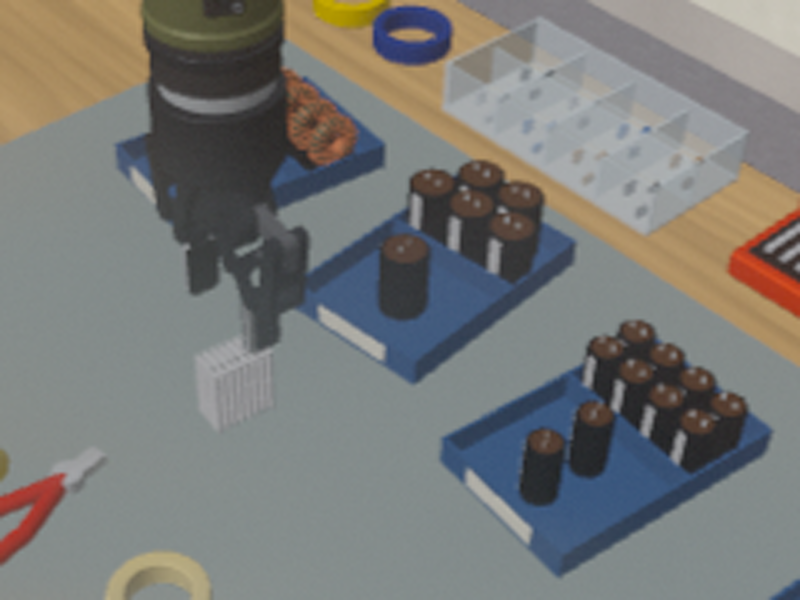

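The large cap stands in its bay (403,277). The fingers are over the heatsink (235,385). Grasp and lift.

Emit:
step_arm --rows '[[[70,0,0,0.02,0,0,0],[70,0,0,0.025,0,0,0],[70,0,0,0.0185,0,0,0],[70,0,0,0,0,0,0],[0,0,0,0,0,0,0],[0,0,0,0,0,0,0],[0,0,0,0,0,0,0],[0,0,0,0,0,0,0],[0,0,0,0,0,0,0],[0,0,0,0,0,0,0],[0,0,0,0,0,0,0],[0,0,0,-0.01,0,0,0],[0,0,0,-0.03,0,0,0],[0,0,0,-0.03,0,0,0],[0,0,0,-0.03,0,0,0],[0,0,0,0,0,0,0],[0,0,0,0,0,0,0]]]'

```text
time_s: 18.23
tcp_pos: [0.4772, 0.0759, 0.1161]
orientation: [0.002, 0.044, 0.999, 0.001]
wrist_force: [0.4, 1.0, -0.4]
gripper_width: 0.025
```

```bash
python3 - <<'E'
from h import *
go(.5793,-.311,.114,85)
E
```

```text
t18.23 tcp [0.4772 0.0759 0.1161] psi85.0 turn z -0.0005 shift [-0.1354 -0.3765  0.0023] tilt [0.0049 0.0008] j [ 0.16  0.27 -0.45  0.85  0.    0.25] F [ 0.4  1.  -0.4] w0.0250
```

Emit:
step_arm --rows '[[[0,-0.0057,-0.0157,0,0,0,0],[0,-0.0114,-0.0314,0,0,0,0],[0,-0.0114,-0.0314,0,0,0,0],[0,-0.0114,-0.0314,0,0,0,0],[0,-0.0114,-0.0314,0,0,0,0],[0,-0.0114,-0.0314,0,0,0,0],[0,-0.0114,-0.0314,0,0,0,0],[0,-0.0114,-0.0314,0,0,0,0],[0,-0.0114,-0.0314,0,0,0,0],[0,-0.0114,-0.0314,0,0,0,0],[0,-0.0114,-0.0314,0,0,0,0],[0,-0.0114,-0.0314,0,0,0,0],[0,-0.0057,-0.0157,0,0,0,0],[0,0,0,0,0,0,0],[0,0,0,0,0,0,0],[0,0,0,0,0,0,0]]]'

```text
time_s: 19.57
tcp_pos: [0.5774, -0.3104, 0.1125]
orientation: [-0.002, 0.044, 0.999, 0.001]
wrist_force: [0.3, -0.3, -0.1]
gripper_width: 0.0249
```

```bash
python3 - <<'E'
from h import *
go(.5793,-.311,.018,85)
from workcell import camera
c=camera("side"); cv2.imwrite("pics/s6.png",cv2.resize(c["img"][180:420,240:560,::-1],(800,600),interpolation=cv2.INTER_CUBIC))
E
```

```text
t19.57 tcp [ 0.5774 -0.3104  0.1125] psi85.0 turn z -0.0002 shift [-0.0022 -0.0006  0.0945] tilt [-0.003   0.0023] j [-0.49  0.55  0.    1.03  0.   -0.41] F [ 0.3 -0.3 -0.1] w0.0249
```

View pics/s6.png

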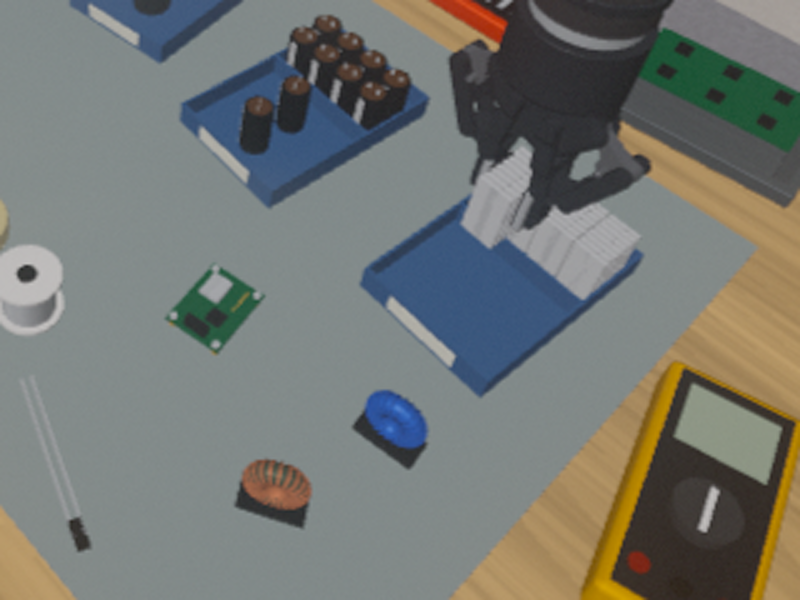

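The heatsink is held upright (495,200) over the sink bay; the board (215,308) is undisturbed. Set it down.

Emit:
step_arm --rows '[[[0,0,0,0.015,0,0,0],[0,0,0,0.025,0,0,0],[0,0,0,0.025,0,0,0],[0,0,0,0.015,0,0,0],[0,0,0,0.008,0,0,0],[0,0,0,0.004,0,0,0],[0,0,0,0.003,0,0,0],[0,0,0,0.001,0,0,0],[0,0,0,0,0,0,0],[0,0,0,0,0,0,0],[50,0,0,0,0,0,0],[50,0,0,0,0,0,0],[50,0,0,0,0,0,0],[50,0,0,0,0,0,0],[50,0,0,-0.015,0,0,0],[50,0,0,-0.03,0,0,0],[50,0,0,-0.03,0,0,0],[65,0,0,-0.02,0,0,0],[65,0,0,0,0,0,0],[65,0,0,0,0,0,0]]]'

```text
time_s: 21.28
tcp_pos: [0.5799, -0.3125, 0.1149]
orientation: [0.002, 0.044, 0.999, -0.001]
wrist_force: [-0.6, 0.1, -1.4]
gripper_width: 0.0556
```

```bash
python3 - <<'E'
from h import *
go(.361,-.3193,.10,31)
E
```

```text
t21.28 tcp [ 0.5799 -0.3125  0.1149] psi85.0 turn z 0.9419 shift [ 0.1069 -0.1912  0.0141] tilt [ 0.0033 -0.0018] j [-0.49  0.55  0.01  1.03 -0.   -0.41] F [-0.6  0.1 -1.4] w0.0556
```

Emit:
step_arm --rows '[[[65,0,0,0,0,0,0.1177],[65,0,0,0,0,0,0.1177],[65,0,0,0,0,0,0.1177],[65,0,0,0,0,0,0.1177],[65,0,0,0,0,0,0.1177],[65,0,0,0,0,0,0.1177],[65,0,0,0,0,0,0.1177],[65,0,0,0,0,0,0.1177],[65,0.0076,-0.0136,0,0,0,0],[65,0.0152,-0.0272,0,0,0,0],[65,0.0152,-0.0272,0,0,0,0],[65,0.0152,-0.0272,0,0,0,0],[65,0.0152,-0.0272,0,0,0,0],[65,0.0152,-0.0272,0,0,0,0],[65,0.0152,-0.0272,0,0,0,0],[65,0.0076,-0.0136,0.01,0,0,0],[65,0,0,0.025,0,0,0],[65,0,0,0,0,0,0],[65,0,0,0,0,0,0]]]'

```text
time_s: 22.87
tcp_pos: [0.3589, -0.3173, 0.0765]
orientation: [-0.002, 0.492, 0.87, 0.001]
wrist_force: [0.1, 0.4, 0.8]
gripper_width: 0.0553
```

```bash
python3 - <<'E'
from h import *
go(.361,-.3193,.015,31)
from workcell import camera
c=camera("side"); cv2.imwrite("pics/s7.png",cv2.resize(c["img"][210:420,280:560,::-1],(800,600),interpolation=cv2.INTER_CUBIC))
E
```

```text
t22.87 tcp [ 0.3589 -0.3173  0.0765] psi31.0 turn z -0.0000 shift [-0.0031  0.0008  0.0615] tilt [-0.0037  0.0034] j [-0.72  0.31 -0.51  0.76  0.    0.31] F [0.1 0.4 0.8] w0.0553
```

View pics/s7.png

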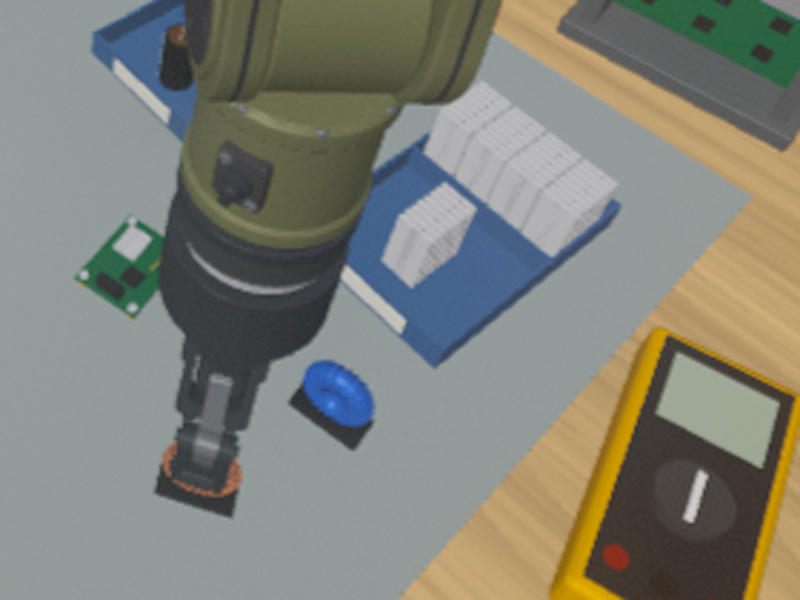

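The heatsink stands in its bay (430,235). The gripper is over the copper choke (200,480), across its ring. Grasp it.

Emit:
step_arm --rows '[[[65,-0.001,0,0.02,0,0,0],[65,0,0,0.025,0,0,0],[65,0,0,0.0155,0,0,0],[65,0,0,0,0,0,0],[0,0,0,0,0,0,0],[0,0,0,0,0,0,0],[0,0,0,0,0,0,0],[0,0,0,0,0,0,0],[0,0,0,0,0,0,0],[0,0,0,0,0,0,0],[0,0,0,0,0,0,0],[0,0,0,0,0,0,0],[0,0,0,-0.01,0,0,0],[0,0,0,-0.03,0,0,0],[0,0,0,-0.03,0,0,0],[0,0,0,-0.03,0,0,0],[0,0,0,0,0,0,0],[0,0,0,0,0,0,0]]]'

```text
time_s: 24.42
tcp_pos: [0.3626, -0.3208, 0.1196]
orientation: [0.002, 0.492, 0.87, -0.001]
wrist_force: [-0.2, 0.5, -0.8]
gripper_width: 0.0156
```

```bash
python3 - <<'E'
from h import *
go(.6146,.2829,.114,31)
from workcell import camera
c=camera("side"); cv2.imwrite("pics/s8.png",cv2.resize(c["img"][210:420,230:510,::-1],(800,600),interpolation=cv2.INTER_CUBIC))
E
```

```text
t24.42 tcp [ 0.3626 -0.3208  0.1196] psi31.0 turn z 0.0003 shift [0.3876 0.5269 0.0045] tilt [ 0.0037 -0.0033] j [-0.72  0.27 -0.44  0.86 -0.    0.31] F [-0.2  0.5 -0.8] w0.0156
```

View pics/s8.png

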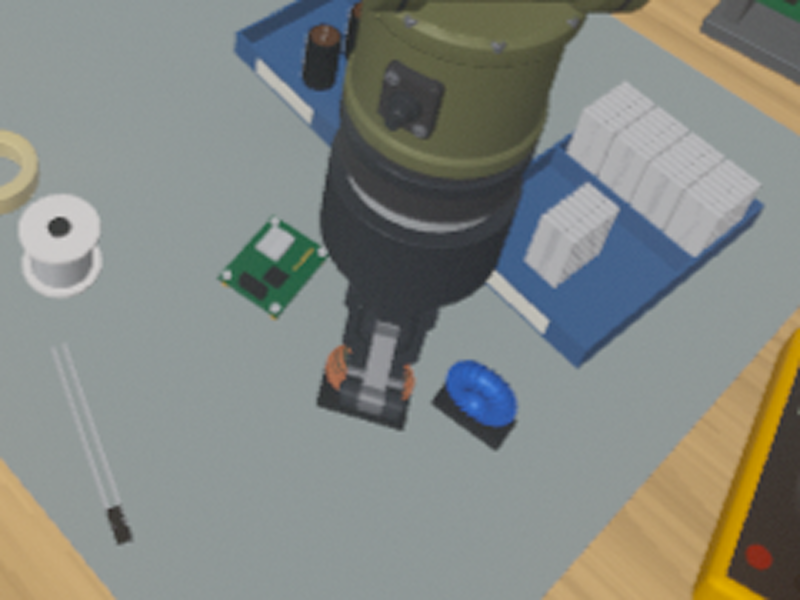

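Emit:
step_arm --rows '[[[0,0.0108,0.0147,0,0,0,0],[0,0.0216,0.0293,0,0,0,0],[0,0.0216,0.0293,0,0,0,0],[0,0.0216,0.0293,0,0,0,0],[0,0.0216,0.0293,0,0,0,0],[0,0.0216,0.0293,0,0,0,0],[0,0.0216,0.0293,0,0,0,0],[0,0.0216,0.0293,0,0,0,0],[0,0.0216,0.0293,0,0,0,0],[0,0.0216,0.0293,0,0,0,0],[0,0.0216,0.0293,0,0,0,0],[0,0.0216,0.0293,0,0,0,0],[0,0.0216,0.0293,0,0,0,0],[0,0.0216,0.0293,0,0,0,0],[0,0.0216,0.0293,0,0,0,0],[0,0.0216,0.0293,0,0,0,0],[0,0.0216,0.0293,0,0,0,0],[0,0.0216,0.0293,0,0,0,0],[0,0.0108,0.0146,0,0,0,0]]]'

```text
time_s: 26.05
tcp_pos: [0.6129, 0.2891, 0.1148]
orientation: [-0.001, 0.491, 0.871, -0.0]
wrist_force: [0.6, 1.0, -0.2]
gripper_width: 0.0154
```

Emit:
step_arm --rows '[[[0,0,0,0,0,0,0],[0,0,0,0,0,0,0],[0,0,0,0,0,0,0],[0,0,0,0,0,0,0]]]'

```text
time_s: 26.38
tcp_pos: [0.6117, 0.2838, 0.1166]
orientation: [-0.001, 0.493, 0.87, -0.001]
wrist_force: [0.1, -1.2, -0.5]
gripper_width: 0.0152
```

```bash
python3 - <<'E'
from h import *
go(.6146,.2829,.019,31)
from workcell import camera
c=camera("side"); cv2.imwrite("pics/s9.png",cv2.resize(c["img"][60:240,140:380,::-1],(800,600),interpolation=cv2.INTER_CUBIC))
E
```

```text
t26.38 tcp [0.6117 0.2838 0.1166] psi31.0 turn z -0.0008 shift [-0.0022  0.0023  0.0976] tilt [-0.0025 -0.0015] j [ 0.43  0.58  0.07  1.06 -0.    1.47] F [ 0.1 -1.2 -0.5] w0.0152
```

View pics/s9.png

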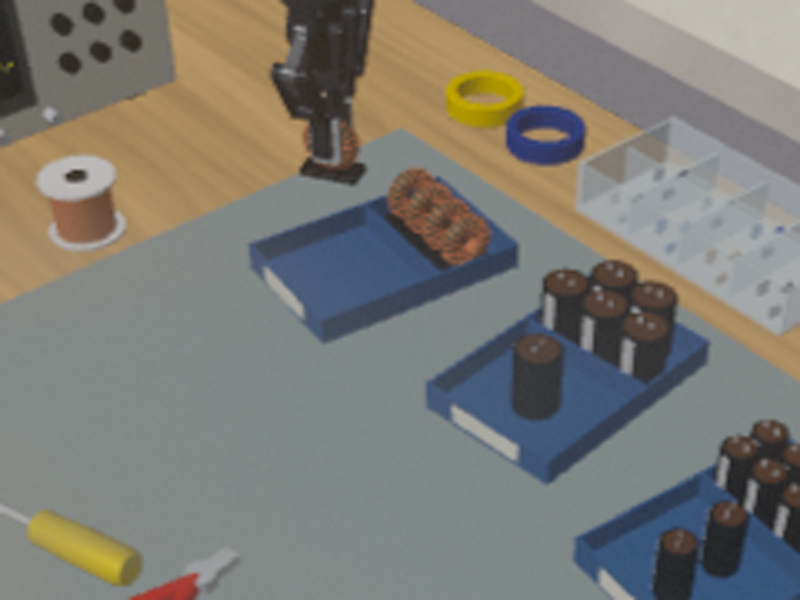

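The choke is held upright (333,160) over the choke bay. Set it down.

Emit:
step_arm --rows '[[[0,0,0,0.015,0,0,0],[0,0,0,0.025,0,0,0],[0,0,0,0.025,0,0,0],[0,0,0,0.015,0,0,0],[0,0,0,0.008,0,0,0],[0,0,0,0.004,0,0,0],[0,0,0,0.003,0,0,0],[0,0,0,0.001,0,0,0],[0,0,0,0,0,0,0],[0,0,0,0,0,0,0],[45,0,0,0,0,0,0],[45,0,0,0,0,0,0],[45,0,0,0,0,0,0],[45,0,0,0,0,0,0],[45,0,0,-0.015,0,0,0],[45,0,0,-0.03,0,0,0],[45,0,0,-0.03,0,0,0],[45,0,0,-0.03,0,0,0],[45,0,0,-0.04,0,0,0],[45,0,0,0,0,0,0]]]'

```text
time_s: 28.1
tcp_pos: [0.617, 0.2874, 0.1756]
orientation: [0.004, 0.492, 0.87, 0.006]
wrist_force: [2.3, 0.5, 1.4]
gripper_width: 0.0385
```

Emit:
step_arm --rows '[[[45,0.025,0,-0.025,0,0,0],[45,0.03,0,-0.025,0,0,0],[45,0.03,0,0,0,0,0],[45,0.03,0,0,0,0,0],[45,0.03,0,0,0,0,0],[45,0,0,0,0,0,0],[45,0,0,0,0,0,0],[45,0,0,0,0,0,0]]]'

```text
time_s: 28.77
tcp_pos: [0.5381, 0.4096, 0.2165]
orientation: [0.0, 0.492, 0.871, -0.0]
wrist_force: [0.2, -1.3, -0.4]
gripper_width: 0.0384
```

```bash
python3 - <<'E'
from h import *
from workcell import camera
go(.6,.28,.2)
c=camera("side"); cv2.imwrite("pics/s10.png",cv2.resize(c["img"][:,:,::-1],(800,600),interpolation=cv2.INTER_CUBIC))
t=camera("top");P=[cloud(c),cloud(t)]
for n,x,y in(("choke",.6146,.2829),("large",.6262,.0782),("smA",.5709,-.1046),("smB",.6107,-.1085),("sink",.5793,-.311),("board",.435,-.195)):
    for Q in P:
        Q=Q.reshape(-1,3);Q=Q[(np.hypot(*(Q[:,:2]-[x,y]).T)<(.04 if n=="board" else .019 if n[:2]=="sm" else .028))]
        Q=Q[(Q[:,2]>(.009 if n=="board" else .03))&(Q[:,2]<.09)]
        if len(Q): print(n,len(Q),"h%.3f"%np.percentile(Q[:,2],95),np.round(np.median(Q[:,:2],0),3))
E
```

```text
t28.77 tcp [0.5381 0.4096 0.2165] psi31.0 turn z 0.0000 shift [-0.1429 -0.0138  0.0165] tilt [ 0.0002 -0.0006] j [ 0.65  0.53  0.25  1.29 -0.    1.68] F [ 0.2 -1.3 -0.4] w0.0384
choke 117 h0.052 [0.611 0.282]
choke 87 h0.053 [0.613 0.286]
large 244 h0.058 [0.619 0.071]
large 148 h0.060 [0.625 0.079]
smA 175 h0.054 [ 0.564 -0.109]
smA 76 h0.054 [ 0.57  -0.102]
smB 173 h0.054 [ 0.605 -0.113]
smB 80 h0.055 [ 0.61  -0.106]
sink 487 h0.057 [ 0.569 -0.314]
sink 172 h0.058 [ 0.579 -0.309]
board 707 h0.018 [ 0.431 -0.199]
board 243 h0.018 [ 0.435 -0.194]
```

View pics/s10.png

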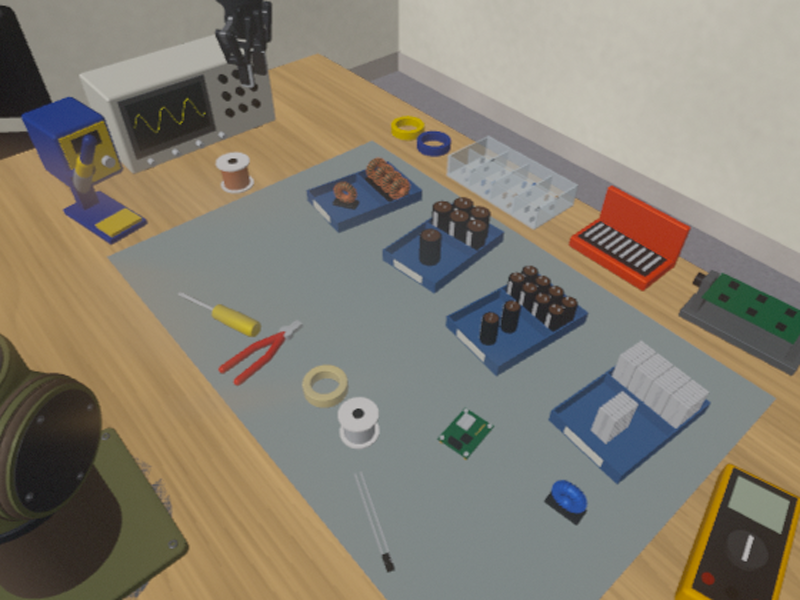

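All five stand upright in their own bays: choke (345,193), large cap (430,245), small caps (490,328) and (510,315), heatsink (613,416). Top heights match parts resting on the bay floor, the board has not moved, and the arm is clear.

```bash
python3 -c "
from workcell import ticket
print(ticket.finish_job())"
```

```text
the job is handed in; nothing more can be done
None
```

All five parts are in stock and the job is handed in after about 29 s of the 112 s allowed. Each part was gripped, carried and set down in the front bay of its own tray: both small capacitors, the large capacitor, the heatsink and the copper choke. The blue lookalike was left alone.

- **Parts:** The last pictures show all five upright in the right bays. In both cameras the top heights (52–60 mm) fit parts resting on the bay floor, and the measured centres lie well inside the walls.
- **Board:** It reads at the same position as at the start, within 1 mm per camera.
- **Arm:** It was clear of everything at hand-in.
- **Disagreements:** The two cameras differed by about 2–10 mm on where the parts stand. The side camera sees mostly their near faces, so I relied on the top view. Grasping the second small capacitor showed a brief 6.5 N upward force and no lasting effect. No check failed.

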